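# Load the three jars onto the bench turntable

## Task

Put the three screw-lid jars from the grey board on the left of the bench onto the small turntable on the right, each upright on the middle of its own black pad: the widest, flattest jar on the pad with one dot, the middle jar on the pad with two dots, and the narrowest, tallest jar on the pad with three dots. The turntable spins freely: set the jars down gently so that it stays as it is turned now, and leave the capacitor and the heat sink among the jars where they stand.

Things in the scene. Friction and masses are not known exactly. Their poses are not given: they have to be found in the camera images.
- screw_tin_mid (a point): widest and flattest jar: white body with a screw lid (red), 60 mm in diameter and 32 mm tall overall, standing upright on a flat grey board whose top is 10 mm above the bench; this point is its centre, half-way up; z is up. Loose, can be gripped across its sides anywhere round it.
- flux_jar_mid (a point): middle jar: white body with a screw lid (white), 46 mm in diameter and 36 mm tall overall, standing upright on a flat grey board whose top is 10 mm above the bench; this point is its centre, half-way up; z is up. Loose, can be gripped across its sides anywhere round it.
- grease_pot_mid (a point): narrowest and tallest jar: white body with a screw lid (blue), 40 mm in diameter and 40 mm tall overall, standing upright on a flat grey board whose top is 10 mm above the bench; this point is its centre, half-way up; z is up. Loose, can be gripped across its sides anywhere round it.
- pad_1: station marked with one dot on the turntable: thin black round pad, 56 mm across, flush with the top of the platter; origin at the pad's centre on the platter's top surface (22 mm above the bench), z up, x pointing outward from the turntable's axis, which lies 68 mm behind it (at x = -68 mm). The black dot mark, 13 mm across, lies 39 mm out from the pad's centre, near the rim. Turns with the platter.
- pad_2: station marked with two dots on the turntable: thin black round pad, 56 mm across, flush with the top of the platter; origin at the pad's centre on the platter's top surface (22 mm above the bench), z up, x pointing outward from the turntable's axis, which lies 68 mm behind it (at x = -68 mm). The black dot marks, 13 mm across and 17 mm apart along y, lie 39 mm out from the pad's centre, near the rim. Turns with the platter.
- pad_3: station marked with three dots on the turntable: thin black round pad, 56 mm across, flush with the top of the platter; origin at the pad's centre on the platter's top surface (22 mm above the bench), z up, x pointing outward from the turntable's axis, which lies 68 mm behind it (at x = -68 mm). The black dot marks, 13 mm across and 17 mm apart along y, lie 39 mm out from the pad's centre, near the rim. Turns with the platter.
- platter (a joint): angle of the turntable's platter, positive anticlockwise from above. Round bare-metal platter, 234 mm across, its top 22 mm above the bench, on a low fixed foot; a 3 mm high screw cap, 18 mm across, at its middle. It carries the three pads 120 degrees apart and turns with very little push (about 0.4 N sideways at a pad); pressing straight down does not turn it.
- capacitor_1_mid (a point): bystander, not a jar: loose upright dark blue cylinder without a lid (electrolytic capacitor), 35 mm in diameter, 50 mm tall; this point is its centre, half-way up. Stands among the jars on the same grey board; stays where it is.
- heat_sink_mid (a point): bystander: loose finned aluminium block, 38 x 50 mm (its x and y), 29 mm tall; this point is its centre, half-way up. Stands among the jars on the same grey board; stays where it is.
- microscope: obstacle: fixed stereo microscope between the jars and the turntable. Base plate 330 x 250 mm, 20 mm high; head and eyepieces up to 480 mm high, nearest 0.53 m from the robot's axis. A vice, 55 mm high, is clamped to the bench edge in front of it. Carry round in front: under 0.45 m from the axis, 0.2 m or more above the bench. Origin on its underside, near the plate's middle.

How it is judged (in metres and radians):
At the end, for the whole second after the job is handed in: Each jar stands upright (within 0.1 rad) and still on the platter, its centre within 12 mm (horizontally) of the centre of its own pad: widest jar on one dot, middle jar on two dots, narrowest jar on three dots; the platter is at rest (horizontal distance between screw_tin_mid and pad_1 below 0.012 m and angle between each of screw_tin_mid, flux_jar_mid, grease_pot_mid's own z axis and vertical below 0.1 rad and z of screw_tin_mid in the frame of pad_1 between 0.012 and 0.02 m and linear speed of each of screw_tin, flux_jar, grease_pot below 0.02 m/s and horizontal distance between flux_jar_mid and pad_2 below 0.012 m and z of flux_jar_mid in the frame of pad_2 between 0.014 and 0.022 m and horizontal distance between grease_pot_mid and pad_3 below 0.012 m and z of grease_pot_mid in the frame of pad_3 between 0.016 and 0.024 m and velocity of joint platter between -0.05 and 0.05 rad/s); the robot touches nothing.
It fails at once if the turntable is turned: a pad shifts by more than 15 mm (about 0.22 rad) from where it was at the start (distance of pad_1 from where it was at the start of the episode above 0.015 m).
It fails at once if the capacitor is moved by more than 15 mm (distance of capacitor_1_mid from where it was at the start of the episode above 0.015 m).
It fails at once if the heat sink is moved by more than 15 mm (distance of heat_sink_mid from where it was at the start of the episode above 0.015 m).
It also fails if it takes over 120 s, if anything falls off the work surface, if the arm or the gripper's body presses on something with over 40 N, if the wrist force passes 120 N, or if a joint passes its speed limit or range.

## Robot

A 7-joint arm with a two-finger parallel gripper is mounted at the origin on a cart in front of the work surface, level with it; the furniture and walls round the work are solid. World frame = base frame: x ahead of the robot, y to its left, z up, the work surface at z = 0. Lengths are in mm, angles in rad, forces in N, time in s.
With the tool pointing down it reaches from about 350 to 900 mm from the base axis. Payload 19.9 kg.
Tool frame: the origin (TCP) lies on the centre line of the jaws, within the pads' length; the fingertips stand 8 mm ahead of it and the grasp point (between the pads) lies 11 mm behind it; z points along the fingers, y is the line along which they close (so a half turn about z gives the same grasp; the last joint's range is limited). The gripper opens to 85 mm and grips with 20 to 120 N. Pads are 22 mm wide; open, the fingers measure 114 mm over their backs; the gripper's body (76 mm by 85 mm) begins 54 mm behind the grasp point. The pads swing forward as they close: fully open they stand 13 mm farther back than shut.
Start: joints at [1.268, 0.417, -0.01, 1.614, 0.005, 1.111, -0.053], TCP at [161.758, -603.686, 239.26] pointing down, gripper open.
Joint ranges: [-2.81, 2.81], [-0.39, 2.02], [-1.27, 1.25], [0.06, 2.57], [-1.19, 4.33], [0.19, 2], [-2.82, 2.82]. Speed limits (rad/s): [1.89, 1.89, 2.39, 2.39, 3.01, 3.01, 3.01].

## Interface

Orientations are given as a rotation vector (axis times angle).
In Python, from workcell import * gives the robot as it stands. The module is installed in compiled form; this text tells all that it offers.
- The arm moves only by the tool send_rows, never from a script. Its argument "plan" is text: rows parted by semicolons, each of 5 numbers parted by spaces: the shift along the tool's x, y, z in m, then the turn about the tool's z in degrees, then the finger opening in m, from 0 to 0.0854. A call has exactly 8 rows; each row is the pose to reach, as a shift and turn from the pose commanded when the call began, along the tool's axes at that moment; what a row does not reach only later rows make up. A row lasts 1/12 s, in which the tool goes at most 41.7 mm and 7.16 degrees, less where a joint would pass 70% of its speed; a pose out of reach is approached as far as the arm can. A call with a gripper value outside its range is refused whole. The fingers move at their own pace and stop on an object; "force" is the grip in N (left out, the last holds). Time passes only in rows, so rows that repeat a pose let the fingers close, or fill a call up. It gives the time, the measured TCP pose, the force, the opening and the grip force at its end, in the units of the state.
- get_state(): the state, without advancing time (a new reading comes with each control period).
- snapshot(name): name is "scene" or "top"; returns (picture, depth): 400x640x3 uint8, red, green, blue; 400x640 float32, mm along the optical axis (not along the pixel's ray), 0 where there is no reading.
- camera_params(name): a dict with "fx", "fy", "cx", "cy" (pixels), "dist" ([k1, k2, p1, p2, k3] as OpenCV has them; the pictures are not rectified), "R" (3x3) and "t" (3): a world point X has camera coordinates R X + t. Camera axes: x right, y down, z forward; pixel columns grow to the right and rows downward; lengths in mm; the calibration is good to about 2 mm. A picture is of the moment at which its call begins. camera_params takes no time and is no camera call.
- sign_off(): hands the job in; it is judged then, once.
Trained networks look in the newest picture that a camera, given by its name, has taken for a name from the list of things; names that differ only in an ending like _2 or _b are one class to them, and where a whole thing is asked for, a point or a joint stands for the part that bears it (a point fixed in the world has none). Each returns a list of dicts, best first, with "score" (0 to 1); they miss things now and then, are a little off and sometimes report something else, mostly with a low value. They report only what shows in the picture. A call takes as long as a camera call.
- search_frame(camera, query): "rect" ([centre column, centre row, width, height] in pixels, round what is visible of it).
- tip_of(camera, query): "at" ([column, row] in pixels: a listed point, or the origin of a listed thing).
The state is a dict: "time_s": time; "joint_positions": joint angles; "joint_vel": joint speeds; "tau": joint torques, N m; "tool_pos": TCP position; "eef_rot": TCP orientation; "force": force on the tool from outside, world axes, zero at the start; "torque": the same for the moment, N m; "grip_width": finger opening in mm; "grip_force": force on a finger pad.
Only numpy, scipy, OpenCV 4.12 (cv2) and the standard library are available. Lean on these libraries where they do the work, as an engineer would, in place of code of your own. Each camera call takes 0.05 s, during which the arm holds its last target. There are 200 camera calls.

## Working session

There is one attempt and no reset: what is moved stays moved. The work goes in short steps, Python scripts to look and compute and a tool call to move; the robot and the scene stay as the last step left them, time stands still between calls to the robot, and variables do not carry over. Pictures are saved under pics/ and viewed, at most 14 in all, crops included, and the job is handed in when it is done.

Besides the shell and the picture viewer there is one more tool, called after "Emit:" as a command line: name --argument value ..., lists and objects as JSON in quotes. send_rows: Moves the arm, as the interface text tells. Its arguments: {"type":"object","properties":{"plan":{"type":"string"},"force":{"type":"number"}},"required":["plan"]}

```bash
mkdir -p pics
python3 - <<'E'
from workcell import *
import cv2,numpy as np
s=get_state();print({k:np.round(v,3) for k,v in s.items()})
for n in("scene","top"):
    p,d=snapshot(n);cv2.imwrite(f"pics/{n}0.png",p[:,:,::-1])
    c=camera_params(n);print(n,{k:np.round(v,3).tolist() for k,v in c.items()})
E
```

```text
{'time_s': np.float64(0.0), 'joint_positions': array([ 1.267,  0.418, -0.01 ,  1.614,  0.005,  1.111, -0.053]), 'joint_vel': array([ 0.   , -0.002,  0.   ,  0.   ,  0.002,  0.   ,  0.   ]), 'tau': array([ 1.0000e-03, -8.6444e+01,  6.8000e-01, -4.3489e+01,  1.9000e-02,
        7.0000e-03, -0.0000e+00]), 'tool_pos': array([ 161.67 , -603.362,  238.666]), 'eef_rot': array([-3.114, -0.41 ,  0.   ]), 'force': array([-0.832,  0.545, -0.177]), 'torque': array([-0.047,  0.005, -0.022]), 'grip_force': np.float64(0.0), 'grip_width': np.float64(84.918)}
scene {'fx': 504.982, 'fy': 504.982, 'cx': 324.098, 'cy': 204.926, 'dist': [-0.116, 0.0, 0.0, 0.0, 0.0], 'R': [[0.502, 0.865, 0.012], [0.754, -0.43, -0.497], [-0.425, 0.258, -0.868]], 't': [-296.527, -397.197, 1687.023]}
top {'fx': 376.011, 'fy': 376.011, 'cx': 320.381, 'cy': 198.454, 'dist': [-0.091, 0.0, 0.0, 0.0, 0.0], 'R': [[-0.009, -1.0, -0.003], [-0.988, 0.009, -0.155], [0.155, 0.002, -0.988]], 't': [7.02, 543.17, 1235.218]}
```

View pics/top0.png

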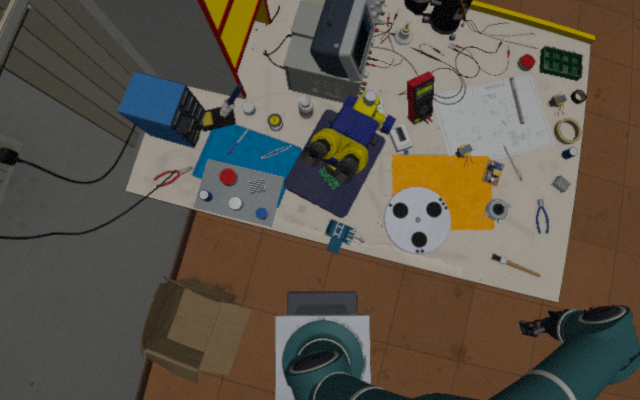

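View pics/scene0.png

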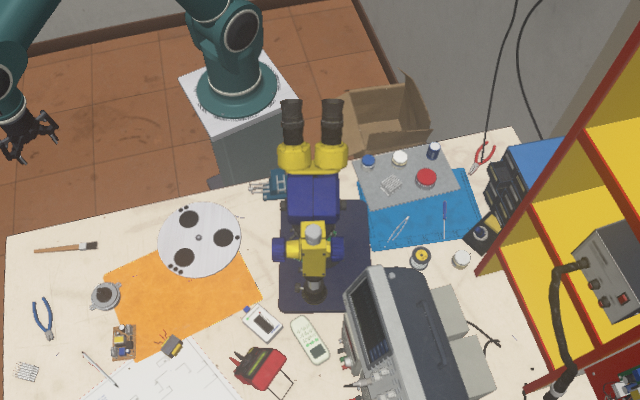

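```bash
cat > h.py <<'E'
from workcell import *
import cv2,numpy as np
def ray(n,uv,z):
    c=camera_params(n);K=np.array([[c['fx'],0,c['cx']],[0,c['fy'],c['cy']],[0,0,1]])
    q=cv2.undistortPoints(np.array(uv,float).reshape(-1,1,2),K,np.array(c['dist'],float)).reshape(-1,2)
    R=np.array(c['R']);C=-R.T@np.array(c['t']);D=np.c_[q,np.ones(len(q))]@R
    return C+D*((z-C[2])/D[:,2])[:,None]
def proj(n,X):
    c=camera_params(n);K=np.array([[c['fx'],0,c['cx']],[0,c['fy'],c['cy']],[0,0,1]])
    return cv2.projectPoints(np.array(X,float).reshape(-1,1,3),cv2.Rodrigues(np.array(c['R']))[0],np.array(c['t'],float),K,np.array(c['dist'],float))[0].reshape(-1,2)
Z=dict(screw_tin_mid=26,flux_jar_mid=28,grease_pot_mid=30,capacitor_1_mid=35,heat_sink_mid=24.5,pad_1=22,pad_2=22,pad_3=22)
def rectify(n,p,x0,x1,y0,y1,z,s):  # metric top-down view at height z, s px/mm; up=+x, left=+y
    ys,xs=np.meshgrid(np.arange(y1,y0,-1/s),np.arange(x1,x0,-1/s))
    m=proj(n,np.c_[xs.ravel(),ys.ravel(),np.full(xs.size,z)]).astype(np.float32).reshape(*xs.shape,2)
    return cv2.remap(p,m,None,cv2.INTER_CUBIC)
E
python3 - <<'E'
from h import *
P={}
for n in("scene","top"):
    P[n],_=snapshot(n)
    for q,z in Z.items():
        print(n,q,[(round(r['score'],2),np.round(ray(n,r['at'],z)[0][:2],1).tolist()) for r in tip_of(n,q)[:3]])
a=[rectify(n,P[n],370,680,180,480,46,1.3) for n in("top","scene")]
b=[rectify(n,P[n],270,570,-400,-100,22,1.3) for n in("top","scene")]
cv2.imwrite("pics/a.png",np.hstack(a)[:,:,::-1]);cv2.imwrite("pics/b.png",np.hstack(b)[:,:,::-1])
E
```

```text
scene screw_tin_mid []
scene flux_jar_mid [(0.8, [537.3, 293.6])]
scene grease_pot_mid [(0.73, [503.5, -278.7]), (0.65, [398.5, -332.2]), (0.61, [494.6, 205.6])]
scene capacitor_1_mid [(0.67, [552.6, 393.7]), (0.42, [604.2, 210.5])]
scene heat_sink_mid [(0.6, [602.2, 213.1])]
scene pad_1 [(0.86, [395.5, -322.7]), (0.73, [501.2, -278.6]), (0.56, [497.9, -385.6])]
scene pad_2 [(0.86, [395.5, -322.7]), (0.73, [501.2, -278.6]), (0.56, [497.9, -385.6])]
scene pad_3 [(0.86, [395.5, -322.7]), (0.73, [501.2, -278.6]), (0.56, [497.9, -385.6])]
top screw_tin_mid [(0.55, [637.6, 313.1])]
top flux_jar_mid [(0.51, [550.2, 294.3])]
top grease_pot_mid [(0.6, [542.2, 293.7]), (0.58, [496.4, 201.5])]
top capacitor_1_mid [(0.55, [552.6, 403.9])]
top heat_sink_mid [(0.49, [586.6, 219.4])]
top pad_1 [(0.81, [504.9, -398.9]), (0.66, [547.6, 292.1]), (0.6, [494.5, -267.3])]
top pad_2 [(0.81, [504.9, -398.9]), (0.66, [547.6, 292.1]), (0.6, [494.5, -267.3])]
top pad_3 [(0.81, [504.9, -398.9]), (0.66, [547.6, 292.1]), (0.6, [494.5, -267.3])]
```

Run:
```python
from h import *
P={n:snapshot(n)[0] for n in("scene","top")}
a=np.hstack([rectify(n,P[n],450,690,170,440,46,1.4) for n in("top","scene")])
b=np.hstack([rectify(n,P[n],330,590,-460,-200,22,1.4) for n in("top","scene")])
b=cv2.copyMakeBorder(b,0,0,0,a.shape[1]-b.shape[1],0)
for im in(a,b):pass
cv2.imwrite("pics/a2.png",a[:,:,::-1]);cv2.imwrite("pics/b2.png",b[:,:,::-1])
# pads: dark blobs in rectified view, 3px/mm
for n in P:
    s=3;r=rectify(n,P[n],330,590,-460,-200,22,s).max(axis=2)
    k,l,st,ce=cv2.connectedComponentsWithStats((r<90).astype(np.uint8))
    for i in range(1,k):
        if 60<st[i,4]/s/s<4000: print(n,'dark',round(st[i,4]/s/s),np.round(st[i,2:4]/s).tolist(),'x %.1f y %.1f'%(590-ce[i,1]/s,-200-ce[i,0]/s))
```

```text
scene dark 1645 [51.0, 51.0] x 503.4 y -271.1
scene dark 1998 [52.0, 52.0] x 403.1 y -333.3
top dark 63 [9.0, 9.0] x 540.1 y -414.3
top dark 2233 [53.0, 53.0] x 505.4 y -389.6
top dark 2207 [53.0, 54.0] x 503.5 y -272.0
top dark 2212 [54.0, 53.0] x 402.6 y -332.9
top dark 72 [10.0, 10.0] x 363.3 y -341.9
top dark 93 [31.0, 8.0] x 333.5 y -214.2
```

View pics/a2.png

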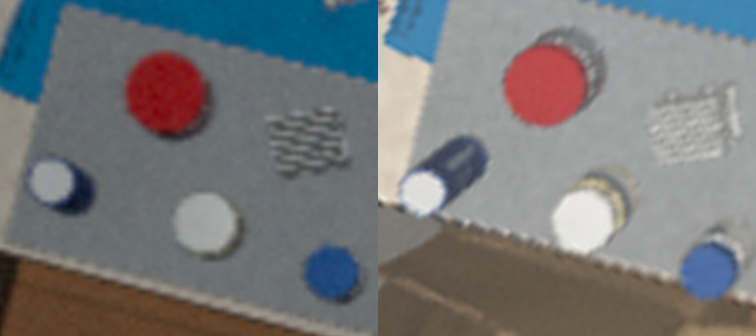

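View pics/b2.png

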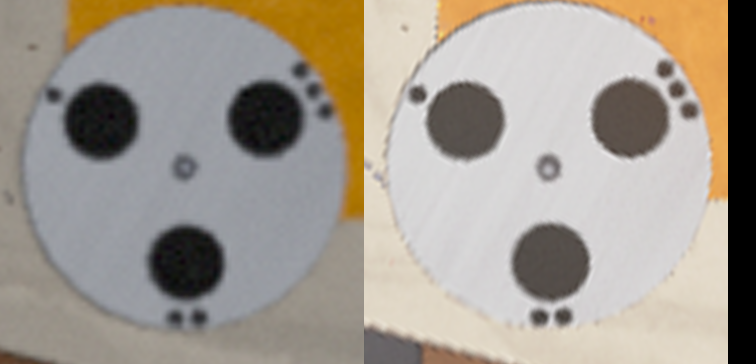

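```bash
cat >> h.py <<'E'
from scipy.spatial.transform import Rotation as Ro
def pose():
    s=get_state();R=Ro.from_rotvec(s['eef_rot']).as_matrix();return s,np.array(s['tool_pos']),R
def yaw(R): return np.degrees(np.arctan2(R[1,1],R[0,1]))  # heading of tool y
def leg(p,R,q,yw=None):  # prints tool-axis shift (m) and turn (deg)
    d=R.T@(np.array(q,float)-p)/1000
    t=0 if yw is None else -((yw-yaw(R)+90)%180-90)
    print('to',np.round(q,1),'shift',np.round(d,4),'turn %.1f'%t,'dist %.0f'%(1000*np.linalg.norm(d)))
    return np.array(q,float),R@Ro.from_euler('z',t,degrees=True).as_matrix()
E
python3 - <<'E'
from h import *
P={n:snapshot(n)[0] for n in("scene","top")}
s=3
def blobs(n,z,f,name,lo):
    r=rectify(n,P[n],450,690,170,440,z,s);m=f(cv2.cvtColor(r,cv2.COLOR_RGB2HSV).astype(int)).astype(np.uint8)
    k,l,st,ce=cv2.connectedComponentsWithStats(m)
    for i in range(1,k):
        if st[i,4]/s/s>lo: print(n,name,round(st[i,4]/s/s),np.round(st[i,2:4]/s).tolist(),'cen %.1f %.1f'%(690-ce[i,1]/s,440-ce[i,0]/s),'bbox %.1f %.1f'%(690-(st[i,1]+st[i,3]/2)/s,440-(st[i,0]+st[i,2]/2)/s))
for n in P:
    blobs(n,42,lambda h:((h[...,0]<8)|(h[...,0]>172))&(h[...,1]>150)&(h[...,2]>100),'red',800)
    blobs(n,46,lambda h:(h[...,1]<40)&(h[...,2]>(170 if n=='top' else 215)),'white',600)
    blobs(n,50,lambda h:(abs(h[...,0]-109)<9)&(h[...,1]>110)&(h[...,2]>100),'blue',500)
_,p,R=pose();print(np.round(R,3),yaw(R))
E
```

```text
scene red 1779 [51.0, 53.0] cen 627.9 323.0 bbox 627.7 323.8
scene white 1288 [41.0, 43.0] cen 532.0 294.0 bbox 531.3 293.8
scene blue 1298 [43.0, 43.0] cen 671.5 410.0 bbox 668.7 410.3
scene blue 1408 [100.0, 27.0] cen 681.2 205.3 bbox 676.5 220.2
scene blue 1021 [37.0, 37.0] cen 498.8 202.0 bbox 499.0 202.2
top red 2349 [55.0, 55.0] cen 624.9 323.2 bbox 625.2 322.7
top blue 1045 [38.0, 36.0] cen 495.7 203.0 bbox 495.2 202.5
[[ 0.966  0.259 -0.   ]
 [ 0.259 -0.966  0.   ]
 [-0.    -0.    -1.   ]] -74.99958564130294
```

Run:
```python
from h import *
_,p,R=pose();p=np.array([161.758,-603.686,239.26])
p,R=leg(p,R,(320,-320,250),-45)
p,R=leg(p,R,(380,0,250),0)
p,R=leg(p,R,(400,190,250),22)
p,R=leg(p,R,(497,202.5,120),22)
```

```text
to [ 320 -320  250] shift [ 0.2263 -0.2331 -0.0107] turn -30.0 dist 325
to [380   0 250] shift [ 0.2687 -0.1838  0.    ] turn -45.0 dist 326
to [400 190 250] shift [0.19 0.02 0.  ] turn -22.0 dist 191
to [497.  202.5 120. ] shift [-0.0248  0.0946  0.13  ] turn -0.0 dist 163
```

Emit:
send_rows --plan "0.028 -0.029 -0.001 -4 0.085; 0.057 -0.058 -0.003 -8 0.085; 0.085 -0.087 -0.004 -12 0.085; 0.113 -0.117 -0.005 -16 0.085; 0.142 -0.146 -0.007 -20 0.085; 0.17 -0.175 -0.008 -24 0.085; 0.2 -0.206 -0.009 -27 0.085; 0.226 -0.233 -0.0107 -30 0.085" --force 50

```text
time_s: 1.87
tool_pos: [320.4, -318.1, 250.2]
eef_rot: [2.9, 1.206, -0.0]
force: [1.4, -0.7, 0.5]
grip_width: 84.8
grip_force: 0.0
```

Emit:
send_rows --plan "0.033 -0.023 0 -6 0.085; 0.067 -0.046 0 -12 0.085; 0.1 -0.069 0 -18 0.085; 0.134 -0.092 0 -24 0.085; 0.168 -0.115 0 -30 0.085; 0.202 -0.138 0 -36 0.085; 0.235 -0.161 0 -41 0.085; 0.2687 -0.1838 0 -45 0.085"

```text
time_s: 2.53
tool_pos: [379.6, 1.7, 250.4]
eef_rot: [2.216, 2.226, 0.0]
force: [2.2, -1.3, 0.9]
grip_width: 85.2
grip_force: 0.0
```

Emit:
send_rows --plan "0.03 0.003 0 -3 0.08; 0.06 0.006 0 -6 0.07; 0.09 0.009 0 -9 0.062; 0.12 0.012 0 -12 0.062; 0.15 0.015 0 -15 0.062; 0.17 0.018 0 -19 0.062; 0.19 0.02 0 -22 0.062; 0.19 0.02 0 -22 0.062"

```text
time_s: 3.2
tool_pos: [399.7, 193.3, 250.3]
eef_rot: [-1.747, -2.61, -0.003]
force: [-0.6, 0.4, -0.6]
grip_width: 62.4
grip_force: 0.0
```

Emit:
send_rows --plan "-0.004 0.012 0.016 0 0.062; -0.008 0.024 0.033 0 0.062; -0.012 0.036 0.05 0 0.062; -0.016 0.05 0.07 0 0.062; -0.02 0.065 0.09 0 0.062; -0.023 0.08 0.11 0 0.062; -0.0248 0.0946 0.13 0 0.062; -0.0248 0.0946 0.13 0 0.062"

```text
time_s: 3.87
tool_pos: [497.4, 201.5, 116.6]
eef_rot: [-1.757, -2.601, 0.004]
force: [-0.4, -0.8, -0.9]
grip_width: 62.0
grip_force: 0.0
```

Run:
```python
from h import *
s,p,R=pose();print(s['time_s'],np.round(p,1),yaw(R),np.round(s['joint_positions'],2),s['grip_width'],R[:,2])
P={n:snapshot(n)[0] for n in("scene","top")}
u=proj('top',[[497,203,60]])[0].astype(int);v=proj('scene',[[497,203,60]])[0].astype(int)
f=lambda n,c:cv2.resize(P[n][max(c[1]-50,0):c[1]+50,c[0]-50:c[0]+50],(400,400),interpolation=cv2.INTER_CUBIC)
cv2.imwrite('pics/c.png',np.hstack([f('top',u),f('scene',v)])[:,:,::-1])
leg(p,R,(497.2,202.5,23),22)
```

```text
3.8667 [497.4 201.5 116.6] 21.902910406072905 [ 0.15  0.53 -0.74  1.92  0.46  0.88 -0.45] 62.041513926353836 [-3.65395202e-03 -5.13308476e-04 -9.99993193e-01]
to [497.2 202.5  23. ] shift [0.0009 0.0005 0.0936] turn -0.1 dist 94
```

View pics/c.png

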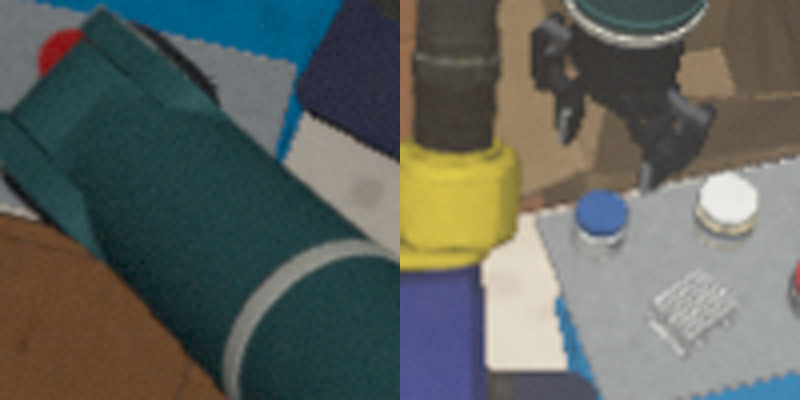

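Emit:
send_rows --plan "0 0 0.014 0 0.062; 0 0 0.03 0 0.062; 0 0 0.046 0 0.062; 0 0 0.06 0 0.062; 0 0 0.072 0 0.062; 0 0 0.082 0 0.062; 0 0 0.09 0 0.062; 0 0 0.09 0 0.062"

```text
time_s: 4.63
tool_pos: [496.2, 202.1, 28.8]
eef_rot: [-1.756, -2.604, 0.002]
force: [-0.1, 0.2, 1.0]
grip_width: 62.3
grip_force: 0.0
```

Emit:
send_rows --plan "0 0 0.002 0 0.062; 0 0 0.004 0 0.062; 0 0 0.006 0 0.062; 0 0 0.007 0 0.062; 0 0 0.007 0 0.062; 0 0 0.007 0 0.062; 0 0 0.007 0 0.062; 0 0 0.007 0 0.062"

```text
time_s: 5.3
tool_pos: [496.9, 202.3, 23.1]
eef_rot: [1.757, 2.604, 0.0]
force: [-0.0, 0.3, -0.6]
grip_width: 61.8
grip_force: 0.0
```

Run:
```python
from h import *
s,p,R=pose();print(s['time_s'],np.round(p,1),yaw(R),np.round(s['joint_positions'],2),s['grip_width'],s['force'])
P,d=snapshot('scene')
v=proj('scene',[[497,203,30]])[0].astype(int)
cv2.imwrite('pics/d.png',cv2.resize(P[v[1]-45:v[1]+45,v[0]-50:v[0]+50],(600,540),interpolation=cv2.INTER_CUBIC)[:,:,::-1])
```

```text
5.3 [496.9 202.3  23.1] 21.997468806104006 [ 0.06  0.67 -0.64  1.96  0.59  0.71 -0.56] 61.76047963540325 [-0.04047436  0.28830927 -0.63709105]
```

View pics/d.png

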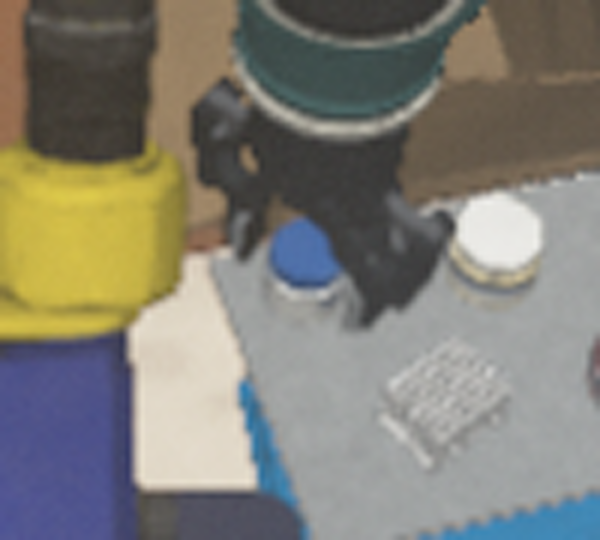

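The blue-lid pot at about (305,255) in the crop stands between the two fingers; I close on it.

Emit:
send_rows --plan "0 0 0 0 0.052; 0 0 0 0 0.046; 0 0 0 0 0.042; 0 0 0 0 0.038; 0 0 0 0 0.034; 0 0 0 0 0.03; 0 0 0 0 0.03; 0 0 0 0 0.03" --force 40

```text
time_s: 6.02
tool_pos: [496.8, 202.3, 23.2]
eef_rot: [1.757, 2.604, -0.0]
force: [-2.2, -1.6, 5.6]
grip_width: 38.8
grip_force: 39.6
```

Emit:
send_rows --plan "0 0 -0.004 0 0.03; 0 0 -0.015 0 0.03; 0 0 -0.035 0 0.03; 0 0 -0.065 0 0.03; 0 0 -0.1 0 0.03; 0 0 -0.13 0 0.03; 0 0 -0.16 0 0.03; 0 0 -0.177 0 0.03"

```text
time_s: 6.68
tool_pos: [497.1, 203.0, 204.0]
eef_rot: [1.755, 2.603, 0.004]
force: [-0.3, -0.0, 0.3]
grip_width: 38.9
grip_force: 40.3
```

Run:
```python
from h import *
s,p,R=pose();print(s['time_s'],np.round(p,1),yaw(R),np.round(s['joint_positions'],2),s['grip_width'],s['grip_force'])
p=np.array([497,202.5,200]);R=Ro.from_rotvec([np.cos(np.radians(56))*np.pi,np.sin(np.radians(56))*np.pi,0]).as_matrix();print(yaw(R))
p,R=leg(p,R,(380,180,250),10)
p,R=leg(p,R,(380,-100,250),-30)
p,R=leg(p,R,(420,-290,220),-59)
p,R=leg(p,R,(505.3,-389.6,120),-59)
```

```text
6.6833 [497.1 203.  204. ] 22.036714741426565 [ 0.22  0.41 -0.82  1.85  0.35  1.03 -0.36] 38.94547516137429 40.33430898562074
22.000000000000007
to [380 180 250] shift [ 0.023  -0.1169 -0.05  ] turn 12.0 dist 129
to [ 380 -100  250] shift [-0.2757 -0.0486  0.    ] turn 40.0 dist 280
to [ 420 -290  220] shift [-0.1445  0.1296  0.03  ] turn 29.0 dist 196
to [ 505.3 -389.6  120. ] shift [0.0218 0.1293 0.1   ] turn -0.0 dist 165
```

Emit:
send_rows --plan "0.002 -0.01 -0.005 1 0.03; 0.005 -0.025 -0.012 3 0.03; 0.01 -0.045 -0.02 5 0.03; 0.014 -0.065 -0.03 7 0.03; 0.018 -0.085 -0.038 9 0.03; 0.021 -0.102 -0.045 11 0.03; 0.023 -0.114 -0.05 12 0.03; 0.023 -0.117 -0.05 12 0.03"

```text
time_s: 7.35
tool_pos: [378.3, 179.8, 251.3]
eef_rot: [2.018, 2.405, 0.0]
force: [-0.1, 1.1, 0.8]
grip_width: 38.9
grip_force: 40.3
```

Emit:
send_rows --plan "-0.02 -0.0035 0 3 0.03; -0.055 -0.0097 0 8 0.03; -0.095 -0.0167 0 14 0.03; -0.135 -0.0238 0 20 0.03; -0.175 -0.0308 0 26 0.03; -0.215 -0.038 0 32 0.03; -0.25 -0.044 0 37 0.03; -0.2757 -0.0486 0 40 0.03"

```text
time_s: 8.02
tool_pos: [379.4, -103.2, 250.2]
eef_rot: [2.725, 1.562, -0.0]
force: [1.2, 0.3, -0.6]
grip_width: 38.7
grip_force: 40.3
```

Emit:
send_rows --plan "-0.02 0.018 0.004 4 0.03; -0.042 0.038 0.009 8 0.03; -0.065 0.058 0.013 12 0.03; -0.088 0.079 0.018 17 0.03; -0.11 0.099 0.023 22 0.03; -0.13 0.117 0.027 26 0.03; -0.1445 0.1296 0.03 29 0.03; -0.1445 0.1296 0.03 29 0.03"

```text
time_s: 8.68
tool_pos: [419.6, -293.7, 219.0]
eef_rot: [-3.029, -0.83, 0.001]
force: [-1.6, -0.0, -1.3]
grip_width: 38.6
grip_force: 40.4
```

Emit:
send_rows --plan "0.003 0.016 0.01 0 0.03; 0.006 0.035 0.025 0 0.03; 0.01 0.06 0.045 0 0.03; 0.014 0.085 0.065 0 0.03; 0.018 0.108 0.082 0 0.03; 0.0218 0.1293 0.1 0 0.03; 0.0218 0.1293 0.1 0 0.03; 0.0218 0.1293 0.1 0 0.03"

```text
time_s: 9.35
tool_pos: [505.0, -389.4, 118.4]
eef_rot: [-3.025, -0.84, 0.002]
force: [0.6, -0.0, 0.1]
grip_width: 38.5
grip_force: 40.5
```

Run:
```python
from h import *
s,p,R=pose();print(s['time_s'],np.round(p,1),yaw(R),np.round(s['joint_positions'],2),s['grip_width'],s['grip_force'],s['force'])
P={n:snapshot(n)[0] for n in("scene","top")}
f=lambda n,z,w:rectify(n,P[n],330,590,-460,-200,z,1.5)
cv2.imwrite('pics/e.png',np.hstack([f('top',22,1),f('scene',22,1)])[:,:,::-1])
```

```text
9.35 [ 505.  -389.4  118.4] -58.94750867679941 [ 0.82  0.59 -0.29  1.67  0.2   0.92 -0.57] 38.52417136332471 40.47276986762881 [ 0.57757721 -0.00489746  0.06685485]
```

View pics/e.png

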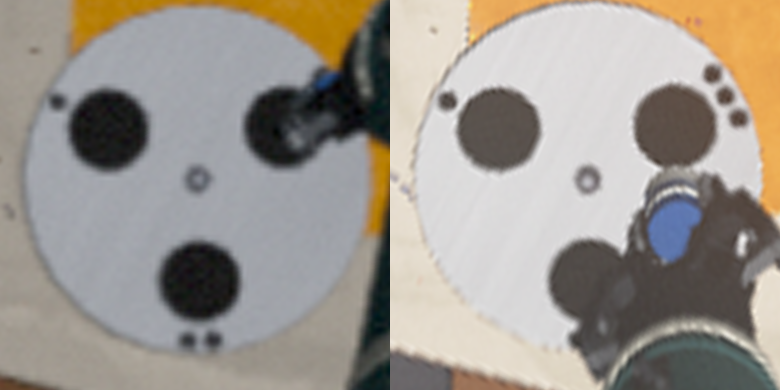

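```bash
cat >> h.py <<'E'
def lid(n,P,z,c,f,w=45,s=3,lo=200):
    r=rectify(n,P,c[0]-w,c[0]+w,c[1]-w,c[1]+w,z,s);m=f(cv2.cvtColor(r,cv2.COLOR_RGB2HSV).astype(int)).astype(np.uint8)
    k,l,st,ce=cv2.connectedComponentsWithStats(m)
    for i in range(1,k):
        if st[i,4]/s/s>lo: print(n,round(st[i,4]/s/s),np.round(st[i,2:4]/s).tolist(),'bbox %.1f %.1f'%(c[0]+w-(st[i,1]+st[i,3]/2)/s,c[1]+w-(st[i,0]+st[i,2]/2)/s))
blue=lambda h:(abs(h[...,0]-109)<9)&(h[...,1]>110)&(h[...,2]>100)
red=lambda h:((h[...,0]<8)|(h[...,0]>172))&(h[...,1]>150)&(h[...,2]>80)
E
python3 - <<'E'
from h import *
s,p,R=pose();print(np.round(p,1),R[:,2])
P,_=snapshot('scene');lid('scene',P,p[2]+27,p[:2],blue)
E
```

```text
[ 505.1 -389.1  120.3] [ 1.38747407e-04  3.26127106e-04 -9.99999937e-01]
scene 614 [29.0, 33.0] bbox 508.3 -385.1
```

Emit:
send_rows --plan "0 0 0.01 0 0.03; 0 0 0.022 0 0.03; 0 0 0.036 0 0.03; 0 0 0.05 0 0.03; 0 0 0.06 0 0.03; 0 0 0.068 0 0.03; 0 0 0.074 0 0.03; 0 0 0.076 0 0.03"

```text
time_s: 10.17
tool_pos: [504.6, -389.4, 42.7]
eef_rot: [-3.026, -0.839, 0.001]
force: [0.3, 0.2, -1.0]
grip_width: 39.1
grip_force: 40.5
```

Run:
```python
from h import *
s,p,R=pose();print(s['time_s'],np.round(p,1),yaw(R),s['force'])
for n in("scene","top"):
    P,_=snapshot(n);lid(n,P,p[2]+27,p[:2],blue)
```

```text
10.1667 [ 504.6 -389.4   42.7] -58.999022683991384 [ 0.25244963  0.20343164 -0.97107518]
scene 441 [28.0, 31.0] bbox 508.1 -385.3
```

Emit:
send_rows --plan "0 0 0.001 0 0.03; 0 0 0.002 0 0.03; 0 0 0.0035 0 0.03; 0 0 0.005 0 0.03; 0 0 0.006 0 0.03; 0 0 0.007 0 0.03; 0 0 0.008 0 0.03; 0 0 0.008 0 0.03"

```text
time_s: 10.93
tool_pos: [504.9, -389.6, 35.7]
eef_rot: [-3.027, -0.84, 0.0]
force: [-0.0, -0.2, -0.9]
grip_width: 38.7
grip_force: 40.5
```

Emit:
send_rows --plan "0 0 0 0 0.03; 0 0 0.0003 0 0.03; 0 0 0.0006 0 0.03; 0 0 0.0008 0 0.03; 0 0 0.001 0 0.03; 0 0 0.001 0 0.03; 0 0 0.001 0 0.03; 0 0 0.001 0 0.03"

```text
time_s: 11.6
tool_pos: [505.0, -389.7, 35.2]
eef_rot: [3.027, 0.84, 0.0]
force: [-0.9, 1.4, 5.3]
grip_width: 38.8
grip_force: 41.0
```

Emit:
send_rows --plan "0 0 0 0 0.04; 0 0 0 0 0.043; 0 0 0 0 0.046; 0 0 0 0 0.049; 0 0 0 0 0.052; 0 0 0 0 0.056; 0 0 0 0 0.058; 0 0 0 0 0.058" --force 20

```text
time_s: 12.27
tool_pos: [505.0, -389.7, 34.9]
eef_rot: [-3.027, -0.839, 0.0]
force: [-0.1, 0.4, -0.2]
grip_width: 57.9
grip_force: 0.0
```

Emit:
send_rows --plan "0 0 -0.002 0 0.058; 0 0 -0.006 0 0.058; 0 0 -0.015 0 0.058; 0 0 -0.03 0 0.058; 0 0 -0.055 0 0.058; 0 0 -0.085 0 0.058; 0 0 -0.12 0 0.058; 0 0 -0.15 0 0.058"

```text
time_s: 12.93
tool_pos: [505.1, -389.6, 188.0]
eef_rot: [3.026, 0.84, 0.001]
force: [-0.0, -0.8, 0.3]
grip_width: 58.1
grip_force: 0.0
```

```bash
cat >> h.py <<'E'
def fromcmd(x,y,z,yw):
    a=np.radians((yw+90)/2);return np.array([x,y,z],float),Ro.from_rotvec([np.cos(a)*np.pi,np.sin(a)*np.pi,0]).as_matrix()
E
python3 - <<'E'
from h import *
s,p,R=pose();print(s['time_s'],np.round(p,1),yaw(R),np.round(s['joint_positions'],2),s['grip_width'])
for n in("scene","top"):
    P,_=snapshot(n);lid(n,P,62,(505,-390),blue)
    q=3;r=rectify(n,P,330,590,-460,-200,22,q).max(axis=2)
    k,l,st,ce=cv2.connectedComponentsWithStats((r<90).astype(np.uint8))
    for i in range(1,k):
        if 900<st[i,4]/q/q<4000: print(n,'dark',round(st[i,4]/q/q),'x %.1f y %.1f'%(590-ce[i,1]/q,-200-ce[i,0]/q))
p,R=fromcmd(505.3,-389.6,185,-59);print(yaw(R))
p,R=leg(p,R,(400,-200,250),-35)
p,R=leg(p,R,(380,100,250),10)
p,R=leg(p,R,(410,210,250),29)
p,R=leg(p,R,(531.2,293.3,100),29)
E
```

```text
12.9333 [ 505.1 -389.6  188. ] -58.98835029072239 [ 0.83  0.51 -0.3   1.62  0.17  1.04 -0.55] 58.14465143137312
top 738 [29.0, 37.0] bbox 505.7 -385.3
top dark 2745 x 512.5 y -412.8
top dark 2156 x 503.5 y -272.0
top dark 2161 x 402.6 y -333.0
-59.00000000000001
to [ 400 -200  250] shift [ 0.0074 -0.2168 -0.065 ] turn -24.0 dist 226
to [380 100 250] shift [ 0.2343 -0.1885 -0.    ] turn -45.0 dist 301
to [410 210 250] shift [ 0.1031  0.0486 -0.    ] turn -19.0 dist 114
to [531.2 293.3 100. ] shift [0.0141 0.1464 0.15  ] turn -0.0 dist 210
```

Emit:
send_rows --plan "0.001 -0.02 -0.01 -3 0.058; 0.002 -0.05 -0.02 -6 0.058; 0.003 -0.085 -0.03 -9 0.058; 0.004 -0.12 -0.04 -13 0.058; 0.005 -0.155 -0.05 -17 0.068; 0.006 -0.185 -0.058 -20 0.068; 0.0074 -0.205 -0.063 -23 0.068; 0.0074 -0.2168 -0.065 -24 0.068"

```text
time_s: 13.7
tool_pos: [399.0, -198.3, 251.2]
eef_rot: [2.782, 1.456, 0.0]
force: [1.1, 0.9, 0.6]
grip_width: 67.8
grip_force: 0.0
```

Emit:
send_rows --plan "0.025 -0.02 0 -5 0.068; 0.055 -0.044 0 -11 0.068; 0.087 -0.07 0 -17 0.068; 0.118 -0.095 0 -23 0.068; 0.15 -0.121 0 -29 0.068; 0.18 -0.145 0 -35 0.068; 0.21 -0.169 0 -41 0.068; 0.2343 -0.1885 0 -45 0.068"

```text
time_s: 14.37
tool_pos: [379.4, 102.3, 250.4]
eef_rot: [2.012, 2.412, 0.001]
force: [0.9, 0.7, -0.4]
grip_width: 67.9
grip_force: 0.0
```

Emit:
send_rows --plan "0.018 0.0085 0 -3 0.068; 0.036 0.017 0 -6 0.068; 0.054 0.0255 0 -9 0.068; 0.072 0.034 0 -13 0.068; 0.088 0.0415 0 -16 0.068; 0.1031 0.0486 0 -19 0.068; 0.1031 0.0486 0 -19 0.068; 0.1031 0.0486 0 -19 0.068"

```text
time_s: 15.03
tool_pos: [409.7, 210.3, 249.8]
eef_rot: [-1.594, -2.706, -0.0]
force: [-0.6, -0.1, -0.0]
grip_width: 68.1
grip_force: 0.0
```

Emit:
send_rows --plan "0.002 0.02 0.015 0 0.068; 0.004 0.045 0.035 0 0.068; 0.007 0.07 0.06 0 0.068; 0.01 0.095 0.085 0 0.068; 0.012 0.12 0.11 0 0.068; 0.0135 0.138 0.135 0 0.068; 0.0141 0.1464 0.15 0 0.068; 0.0141 0.1464 0.15 0 0.068"

```text
time_s: 15.7
tool_pos: [530.8, 292.1, 96.6]
eef_rot: [-1.596, -2.703, 0.006]
force: [-0.7, -0.5, -0.3]
grip_width: 68.0
grip_force: 0.0
```

Emit:
send_rows --plan "0 0 0.01 0 0.068; 0 0 0.022 0 0.068; 0 0 0.034 0 0.068; 0 0 0.044 0 0.068; 0 0 0.05 0 0.068; 0 0 0.05 0 0.068; 0 0 0.05 0 0.068; 0 0 0.05 0 0.068"

```text
time_s: 16.37
tool_pos: [531.0, 293.5, 50.5]
eef_rot: [1.594, 2.707, 0.001]
force: [0.3, -0.5, 0.0]
grip_width: 67.9
grip_force: 0.0
```

Run:
```python
from h import *
s,p,R=pose();print(s['time_s'],np.round(p,1),yaw(R),np.round(s['joint_positions'],2),s['grip_width'],s['force'])
P,d=snapshot('scene')
v=proj('scene',[[531,293,40]])[0].astype(int)
cv2.imwrite('pics/f.png',cv2.resize(P[v[1]-45:v[1]+45,v[0]-50:v[0]+50],(600,540),interpolation=cv2.INTER_CUBIC)[:,:,::-1])
```

```text
16.3667 [531.  293.5  50.5] 29.000944707095556 [-0.04  0.74 -0.71  1.77  0.61  0.87 -0.52] 67.8566928594947 [ 0.32593873 -0.50663796  0.00741391]
```

View pics/f.png

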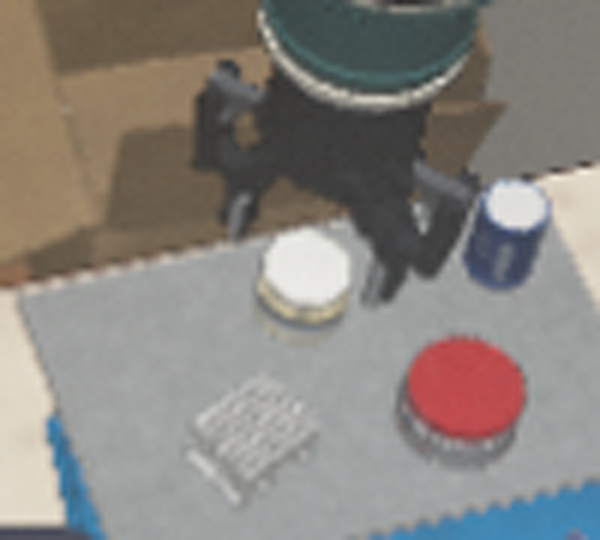

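The open fingers, at about (240,215) and (380,285), straddle the white-lid jar at (305,275), so I go down, close and lift.

Emit:
send_rows --plan "0 0 0.005 0 0.068; 0 0 0.011 0 0.068; 0 0 0.017 0 0.068; 0 0 0.022 0 0.068; 0 0 0.026 0 0.068; 0 0 0.027 0 0.068; 0 0 0.027 0 0.068; 0 0 0.027 0 0.068"

```text
time_s: 17.08
tool_pos: [530.8, 293.4, 23.1]
eef_rot: [-1.594, -2.707, -0.0]
force: [-0.5, -0.6, 0.6]
grip_width: 68.1
grip_force: 0.0
```

Emit:
send_rows --plan "0 0 0 0 0.058; 0 0 0 0 0.052; 0 0 0 0 0.048; 0 0 0 0 0.044; 0 0 0 0 0.04; 0 0 0 0 0.036; 0 0 0 0 0.036; 0 0 0 0 0.036" --force 40

```text
time_s: 17.75
tool_pos: [530.9, 293.3, 23.5]
eef_rot: [1.594, 2.707, 0.0]
force: [-1.4, -1.8, 6.4]
grip_width: 44.6
grip_force: 39.8
```

Emit:
send_rows --plan "0 0 -0.004 0 0.036; 0 0 -0.015 0 0.036; 0 0 -0.035 0 0.036; 0 0 -0.065 0 0.036; 0 0 -0.1 0 0.036; 0 0 -0.13 0 0.036; 0 0 -0.16 0 0.036; 0 0 -0.177 0 0.036"

```text
time_s: 18.42
tool_pos: [531.2, 294.0, 204.3]
eef_rot: [1.593, 2.706, 0.005]
force: [0.4, 0.6, -0.6]
grip_width: 44.5
grip_force: 40.9
```

Run:
```python
from h import *
s,p,R=pose();print(s['time_s'],np.round(p,1),yaw(R),np.round(s['joint_positions'],2),s['grip_width'],s['grip_force'])
p,R=fromcmd(531.2,293.3,200,29)
p,R=leg(p,R,(380,180,250),29)
p,R=leg(p,R,(370,-100,250),10)
p,R=leg(p,R,(375,-290,220),1.4)
p,R=leg(p,R,(402.9,-333.1,100),1.4)
```

```text
18.4167 [531.2 294.  204.3] 29.02718224553462 [ 0.05  0.55 -0.83  1.68  0.45  1.11 -0.4 ] 44.50832982249535 40.928447716869414
to [380 180 250] shift [-0.0258 -0.1872 -0.05  ] turn -0.0 dist 195
to [ 370 -100  250] shift [-0.24   -0.1445  0.    ] turn 19.0 dist 280
to [ 375 -290  220] shift [-0.188  -0.0281  0.03  ] turn 8.6 dist 192
to [ 402.9 -333.1  100. ] shift [-0.0438  0.0268  0.12  ] turn -0.0 dist 131
```

Emit:
send_rows --plan "-0.002 -0.015 -0.005 0 0.036; -0.006 -0.04 -0.012 0 0.036; -0.01 -0.07 -0.02 0 0.036; -0.014 -0.1 -0.03 0 0.036; -0.018 -0.13 -0.038 0 0.036; -0.022 -0.16 -0.045 0 0.036; -0.0258 -0.18 -0.05 0 0.036; -0.0258 -0.1872 -0.05 0 0.036"

```text
time_s: 19.08
tool_pos: [377.9, 178.5, 251.0]
eef_rot: [1.594, 2.704, -0.002]
force: [0.9, 0.8, 0.6]
grip_width: 44.7
grip_force: 41.0
```

Emit:
send_rows --plan "-0.018 -0.0108 0 1 0.036; -0.045 -0.027 0 3 0.036; -0.078 -0.047 0 6 0.036; -0.112 -0.0674 0 9 0.036; -0.146 -0.088 0 12 0.036; -0.18 -0.108 0 15 0.036; -0.212 -0.1276 0 17 0.036; -0.24 -0.1445 0 19 0.036"

```text
time_s: 19.75
tool_pos: [369.2, -102.2, 250.6]
eef_rot: [2.021, 2.403, -0.001]
force: [0.6, 0.1, -0.3]
grip_width: 44.4
grip_force: 41.0
```

Emit:
send_rows --plan "-0.026 -0.004 0.004 1 0.036; -0.055 -0.008 0.009 2 0.036; -0.085 -0.0127 0.013 4 0.036; -0.115 -0.0172 0.018 5 0.036; -0.145 -0.0217 0.023 7 0.036; -0.17 -0.0254 0.027 8 0.036; -0.188 -0.0281 0.03 8.6 0.036; -0.188 -0.0281 0.03 8.6 0.036"

```text
time_s: 20.42
tool_pos: [374.3, -292.8, 219.5]
eef_rot: [-2.198, -2.244, -0.0]
force: [-0.7, 0.8, -0.7]
grip_width: 44.6
grip_force: 41.0
```

Emit:
send_rows --plan "-0.008 0.005 0.01 0 0.036; -0.016 0.01 0.03 0 0.036; -0.025 0.015 0.055 0 0.036; -0.033 0.02 0.08 0 0.036; -0.04 0.0245 0.1 0 0.036; -0.0438 0.0268 0.114 0 0.036; -0.0438 0.0268 0.12 0 0.036; -0.0438 0.0268 0.12 0 0.036"

```text
time_s: 21.08
tool_pos: [402.3, -332.1, 99.2]
eef_rot: [-2.192, -2.248, -0.001]
force: [-0.1, 0.6, -0.2]
grip_width: 44.4
grip_force: 41.0
```

Emit:
send_rows --plan "0 0 0.01 0 0.036; 0 0 0.02 0 0.036; 0 0 0.032 0 0.036; 0 0 0.042 0 0.036; 0 0 0.05 0 0.036; 0 0 0.055 0 0.036; 0 0 0.056 0 0.036; 0 0 0.056 0 0.036"

```text
time_s: 21.75
tool_pos: [402.3, -333.0, 43.7]
eef_rot: [-2.194, -2.248, -0.0]
force: [-0.4, -0.2, -0.0]
grip_width: 44.7
grip_force: 41.0
```

Run:
```python
from h import *
s,p,R=pose();print(s['time_s'],np.round(p,1),yaw(R),np.round(s['joint_positions'],2),s['grip_width'],s['force'])
P,d=snapshot('scene')
v=proj('scene',[[450,-333,40]])[0].astype(int);print(v)
cv2.imwrite('pics/g.png',cv2.resize(P[v[1]-50:v[1]+50,v[0]-60:v[0]+60],(660,550),interpolation=cv2.INTER_CUBIC)[:,:,::-1])
```

```text
21.75 [ 402.3 -333.    43.7] 1.404828993322537 [ 0.92  0.54 -0.35  1.99  0.29  0.66  0.4 ] 44.65492807360605 [-0.39856182 -0.20671559 -0.04595618]
[193 228]
```

View pics/g.png

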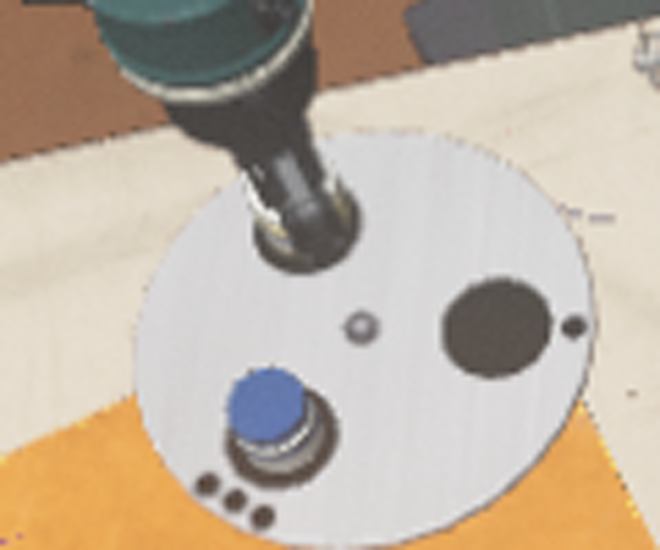

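The blue-lid pot stands centred on the three-dot pad at about (280,440). The jar hangs just over the two-dot pad at (305,225).

Emit:
send_rows --plan "0 0 0.001 0 0.036; 0 0 0.002 0 0.036; 0 0 0.0035 0 0.036; 0 0 0.005 0 0.036; 0 0 0.006 0 0.036; 0 0 0.007 0 0.036; 0 0 0.008 0 0.036; 0 0 0.008 0 0.036"

```text
time_s: 22.47
tool_pos: [402.3, -333.1, 35.8]
eef_rot: [-2.194, -2.248, 0.0]
force: [-0.0, 0.8, -0.5]
grip_width: 44.6
grip_force: 41.0
```

Emit:
send_rows --plan "0 0 0 0 0.036; 0 0 0.0003 0 0.036; 0 0 0.0006 0 0.036; 0 0 0.0008 0 0.036; 0 0 0.001 0 0.036; 0 0 0.001 0 0.036; 0 0 0.001 0 0.036; 0 0 0.001 0 0.036"

```text
time_s: 23.13
tool_pos: [402.4, -333.3, 35.4]
eef_rot: [2.194, 2.248, -0.0]
force: [-3.2, 1.3, 8.8]
grip_width: 44.8
grip_force: 42.1
```

Emit:
send_rows --plan "0 0 0 0 0.046; 0 0 0 0 0.049; 0 0 0 0 0.052; 0 0 0 0 0.055; 0 0 0 0 0.058; 0 0 0 0 0.062; 0 0 0 0 0.064; 0 0 0 0 0.064" --force 20

```text
time_s: 23.8
tool_pos: [402.4, -333.2, 35.0]
eef_rot: [-2.194, -2.248, -0.0]
force: [0.6, -0.7, -1.2]
grip_width: 64.1
grip_force: 0.0
```

Emit:
send_rows --plan "0 0 -0.002 0 0.064; 0 0 -0.006 0 0.064; 0 0 -0.015 0 0.064; 0 0 -0.03 0 0.064; 0 0 -0.055 0 0.064; 0 0 -0.085 0 0.064; 0 0 -0.12 0 0.064; 0 0 -0.15 0 0.064"

```text
time_s: 24.47
tool_pos: [402.5, -332.9, 187.8]
eef_rot: [2.193, 2.248, 0.0]
force: [0.7, -0.8, -0.1]
grip_width: 63.9
grip_force: 0.0
```

Run:
```python
from h import *
s,p,R=pose();print(s['time_s'],np.round(p,1),yaw(R),np.round(s['joint_positions'],2),s['grip_width'])
P,_=snapshot('top');lid('top',P,62,(505,-390),blue)
p,R=fromcmd(402.9,-333.1,185,1.4)
p,R=leg(p,R,(375,-150,250),1.4)
p,R=leg(p,R,(380,130,250),15)
p,R=leg(p,R,(430,220,250),27)
p,R=leg(p,R,(626.4,323.1,150),27)
```

```text
24.4667 [ 402.5 -332.9  187.8] 1.4296166833202495 [ 0.99  0.32 -0.43  1.91  0.16  0.94  0.51] 63.90536767617035
top 821 [35.0, 32.0] bbox 507.8 -388.0
to [ 375 -150  250] shift [ 0.1837 -0.0234 -0.065 ] turn -0.0 dist 196
to [380 130 250] shift [ 0.2798  0.0118 -0.    ] turn -13.6 dist 280
to [430 220 250] shift [ 0.074   0.0716 -0.    ] turn -12.0 dist 103
to [626.4 323.1 150. ] shift [0.0027 0.2218 0.1   ] turn -0.0 dist 243
```

Emit:
send_rows --plan "0.015 -0.002 -0.01 0 0.064; 0.04 -0.005 -0.02 0 0.064; 0.07 -0.009 -0.03 0 0.064; 0.1 -0.013 -0.04 0 0.064; 0.13 -0.0166 -0.05 0 0.08; 0.16 -0.0204 -0.06 0 0.08; 0.1837 -0.0234 -0.065 0 0.08; 0.1837 -0.0234 -0.065 0 0.08"

```text
time_s: 25.18
tool_pos: [374.5, -146.4, 251.8]
eef_rot: [2.187, 2.252, -0.001]
force: [1.1, 0.7, 0.8]
grip_width: 80.3
grip_force: 0.0
```

Emit:
send_rows --plan "0.025 0.001 0 -1 0.08; 0.06 0.0025 0 -3 0.08; 0.098 0.004 0 -5 0.08; 0.136 0.0057 0 -7 0.08; 0.174 0.0073 0 -9 0.08; 0.212 0.009 0 -11 0.08; 0.25 0.0105 0 -13 0.08; 0.2798 0.0118 0 -13.6 0.08"

```text
time_s: 25.85
tool_pos: [379.0, 132.5, 250.8]
eef_rot: [1.907, 2.494, 0.001]
force: [0.8, 0.1, -0.7]
grip_width: 79.9
grip_force: 0.0
```

Emit:
send_rows --plan "0.012 0.0116 0 -2 0.08; 0.026 0.025 0 -4 0.08; 0.04 0.0387 0 -6 0.08; 0.053 0.051 0 -8 0.08; 0.065 0.063 0 -10 0.08; 0.074 0.0716 0 -12 0.08; 0.074 0.0716 0 -12 0.08; 0.074 0.0716 0 -12 0.08"

```text
time_s: 26.52
tool_pos: [429.3, 220.1, 250.1]
eef_rot: [-1.641, -2.678, 0.0]
force: [0.1, 0.0, -0.4]
grip_width: 80.0
grip_force: 0.0
```

Emit:
send_rows --plan "0 0.025 0.005 0 0.08; 0.001 0.058 0.015 0 0.08; 0.001 0.092 0.03 0 0.08; 0.0015 0.126 0.05 0 0.08; 0.002 0.16 0.068 0 0.08; 0.0025 0.192 0.085 0 0.08; 0.0027 0.215 0.097 0 0.08; 0.0027 0.2218 0.1 0 0.08"

```text
time_s: 27.18
tool_pos: [627.3, 322.5, 147.5]
eef_rot: [-1.643, -2.676, 0.003]
force: [1.1, 0.5, 0.6]
grip_width: 80.1
grip_force: 0.0
```

Emit:
send_rows --plan "0 0 0.015 0 0.08; 0 0 0.035 0 0.08; 0 0 0.055 0 0.08; 0 0 0.073 0 0.08; 0 0 0.088 0 0.08; 0 0 0.097 0 0.08; 0 0 0.1 0 0.08; 0 0 0.1 0 0.08"

```text
time_s: 27.85
tool_pos: [625.6, 322.7, 50.0]
eef_rot: [-1.642, -2.678, 0.0]
force: [0.4, -0.0, -0.2]
grip_width: 79.7
grip_force: 0.0
```

Run:
```python
from h import *
s,p,R=pose();print(s['time_s'],np.round(p,1),yaw(R),np.round(s['joint_positions'],2),s['grip_width'],s['force'])
P,d=snapshot('scene')
v=proj('scene',[[620,320,40]])[0].astype(int);print(v)
cv2.imwrite('pics/i.png',cv2.resize(P[v[1]-45:v[1]+45,v[0]-50:v[0]+50],(600,540),interpolation=cv2.INTER_CUBIC)[:,:,::-1])
```

```text
27.85 [625.6 322.7  50. ] 26.988119414775618 [-0.06  0.88 -0.72  1.5   0.65  1.01 -0.48] 79.71405011576373 [ 0.40639086 -0.033562   -0.22387893]
[423 175]
```

View pics/i.png

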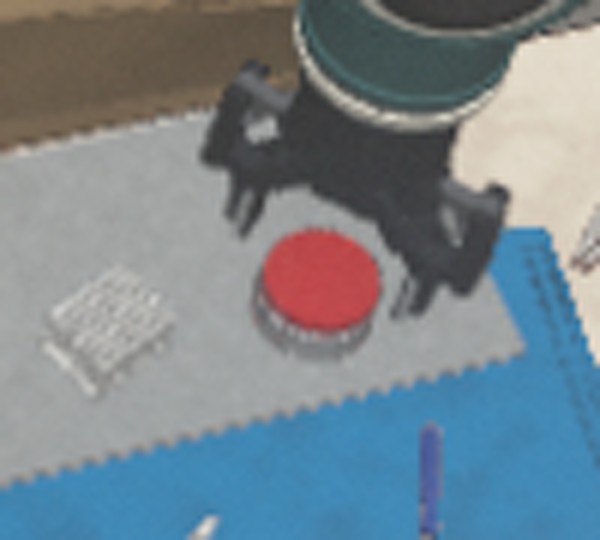

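The red tin at (320,280) sits between the fingers at (245,210) and (410,295). I take it a little lower, since it is flat.

Emit:
send_rows --plan "0 0 0.006 0 0.08; 0 0 0.013 0 0.08; 0 0 0.02 0 0.08; 0 0 0.026 0 0.08; 0 0 0.03 0 0.08; 0 0 0.031 0 0.08; 0 0 0.031 0 0.08; 0 0 0.031 0 0.08"

```text
time_s: 28.57
tool_pos: [625.9, 323.1, 19.1]
eef_rot: [-1.641, -2.679, -0.0]
force: [-0.2, 0.5, -0.4]
grip_width: 80.2
grip_force: 0.0
```

Emit:
send_rows --plan "0 0 0 0 0.072; 0 0 0 0 0.066; 0 0 0 0 0.062; 0 0 0 0 0.058; 0 0 0 0 0.054; 0 0 0 0 0.05; 0 0 0 0 0.05; 0 0 0 0 0.05" --force 40

```text
time_s: 29.23
tool_pos: [626.0, 323.1, 19.6]
eef_rot: [1.641, 2.678, 0.0]
force: [-1.8, -1.8, 6.4]
grip_width: 58.5
grip_force: 41.5
```

Emit:
send_rows --plan "0 0 -0.004 0 0.05; 0 0 -0.015 0 0.05; 0 0 -0.035 0 0.05; 0 0 -0.065 0 0.05; 0 0 -0.1 0 0.05; 0 0 -0.135 0 0.05; 0 0 -0.165 0 0.05; 0 0 -0.181 0 0.05"

```text
time_s: 29.9
tool_pos: [626.4, 323.9, 205.2]
eef_rot: [1.64, 2.677, 0.006]
force: [1.1, 0.9, -1.1]
grip_width: 58.5
grip_force: 43.3
```

Run:
```python
from h import *
s,p,R=pose();print(s['time_s'],np.round(p,1),yaw(R),np.round(s['joint_positions'],2),s['grip_width'],s['grip_force'])
p,R=fromcmd(626.4,323.1,200,27)
p,R=leg(p,R,(420,220,230),27)
p,R=leg(p,R,(375,80,250),27)
p,R=leg(p,R,(375,-200,250),45)
p,R=leg(p,R,(440,-255,200),61.2)
p,R=leg(p,R,(503.5,-271.6,100),61.2)
```

```text
29.9 [626.4 323.9 205.2] 27.014045083862552 [-0.02  0.72 -0.81  1.4   0.53  1.24 -0.41] 58.46706174631024 43.30583989620209
to [420 220 230] shift [ 0.0018 -0.2307 -0.03  ] turn -0.0 dist 233
to [375  80 250] shift [-0.1043 -0.1037 -0.02  ] turn -0.0 dist 148
to [ 375 -200  250] shift [-0.2495 -0.1271  0.    ] turn -18.0 dist 280
to [ 440 -255  200] shift [-0.0849  0.0071  0.05  ] turn -16.2 dist 99
to [ 503.5 -271.6  100. ] shift [-0.0636  0.016   0.1   ] turn -0.0 dist 120
```

Emit:
send_rows --plan "0 -0.015 -0.005 0 0.05; 0.0005 -0.045 -0.01 0 0.05; 0.0008 -0.08 -0.015 0 0.05; 0.001 -0.118 -0.02 0 0.05; 0.0012 -0.156 -0.025 0 0.05; 0.0015 -0.19 -0.028 0 0.05; 0.0018 -0.217 -0.03 0 0.05; 0.0018 -0.2307 -0.03 0 0.05"

```text
time_s: 30.57
tool_pos: [416.9, 218.8, 230.6]
eef_rot: [1.639, 2.677, -0.003]
force: [1.1, -0.3, -0.7]
grip_width: 58.6
grip_force: 43.4
```

Emit:
send_rows --plan "-0.01 -0.01 -0.002 0 0.05; -0.027 -0.0268 -0.006 0 0.05; -0.046 -0.0457 -0.01 0 0.05; -0.066 -0.0656 -0.013 0 0.05; -0.084 -0.0835 -0.016 0 0.05; -0.097 -0.0964 -0.02 0 0.05; -0.1043 -0.1037 -0.02 0 0.05; -0.1043 -0.1037 -0.02 0 0.05"

```text
time_s: 31.23
tool_pos: [374.0, 78.1, 250.6]
eef_rot: [1.644, 2.675, -0.002]
force: [-0.4, -0.7, -1.4]
grip_width: 58.3
grip_force: 43.4
```

Emit:
send_rows --plan "-0.02 -0.01 0 -1 0.05; -0.05 -0.0255 0 -3 0.05; -0.083 -0.0423 0 -6 0.05; -0.118 -0.06 0 -9 0.05; -0.153 -0.078 0 -12 0.05; -0.19 -0.0968 0 -14 0.05; -0.223 -0.1136 0 -16 0.05; -0.2495 -0.1271 0 -18 0.05"

```text
time_s: 31.9
tool_pos: [374.6, -202.2, 250.2]
eef_rot: [1.2, 2.903, -0.001]
force: [0.9, 1.4, -1.5]
grip_width: 58.4
grip_force: 43.4
```

Emit:
send_rows --plan "-0.01 0.001 0.006 -2 0.05; -0.025 0.002 0.014 -5 0.05; -0.04 0.0033 0.023 -8 0.05; -0.055 0.0045 0.032 -11 0.05; -0.07 0.006 0.041 -14 0.05; -0.08 0.0067 0.047 -16 0.05; -0.0849 0.0071 0.05 -16.2 0.05; -0.0849 0.0071 0.05 -16.2 0.05"

```text
time_s: 32.57
tool_pos: [440.3, -254.7, 199.4]
eef_rot: [-0.781, -3.042, -0.002]
force: [-0.6, -0.1, -0.7]
grip_width: 58.5
grip_force: 43.4
```

Emit:
send_rows --plan "-0.008 0.002 0.01 0 0.05; -0.02 0.005 0.027 0 0.05; -0.033 0.0083 0.047 0 0.05; -0.046 0.0116 0.067 0 0.05; -0.057 0.0143 0.085 0 0.05; -0.0636 0.016 0.096 0 0.05; -0.0636 0.016 0.1 0 0.05; -0.0636 0.016 0.1 0 0.05"

```text
time_s: 33.23
tool_pos: [502.6, -270.9, 99.7]
eef_rot: [-0.781, -3.042, -0.001]
force: [-0.7, -0.3, -1.7]
grip_width: 58.7
grip_force: 43.4
```

Emit:
send_rows --plan "0 0 0.01 0 0.05; 0 0 0.022 0 0.05; 0 0 0.034 0 0.05; 0 0 0.045 0 0.05; 0 0 0.054 0 0.05; 0 0 0.059 0 0.05; 0 0 0.06 0 0.05; 0 0 0.06 0 0.05"

```text
time_s: 33.9
tool_pos: [502.9, -271.6, 39.7]
eef_rot: [-0.781, -3.042, -0.0]
force: [0.8, -0.1, -1.2]
grip_width: 58.5
grip_force: 43.4
```

Run:
```python
from h import *
s,p,R=pose();print(s['time_s'],np.round(p,1),yaw(R),np.round(s['joint_positions'],2),s['grip_width'],s['force'])
P,d=snapshot('scene')
v=proj('scene',[[460,-320,40]])[0].astype(int);print(v)
cv2.imwrite('pics/j.png',cv2.resize(P[v[1]-50:v[1]+50,v[0]-60:v[0]+60],(660,550),interpolation=cv2.INTER_CUBIC)[:,:,::-1])
```

```text
33.9 [ 502.9 -271.6   39.7] 61.20623324536547 [ 0.81  0.64 -0.48  1.87  0.42  0.74  1.16] 58.522276694483146 [ 0.77034357 -0.1470186  -1.18366211]
[199 229]
```

View pics/j.png

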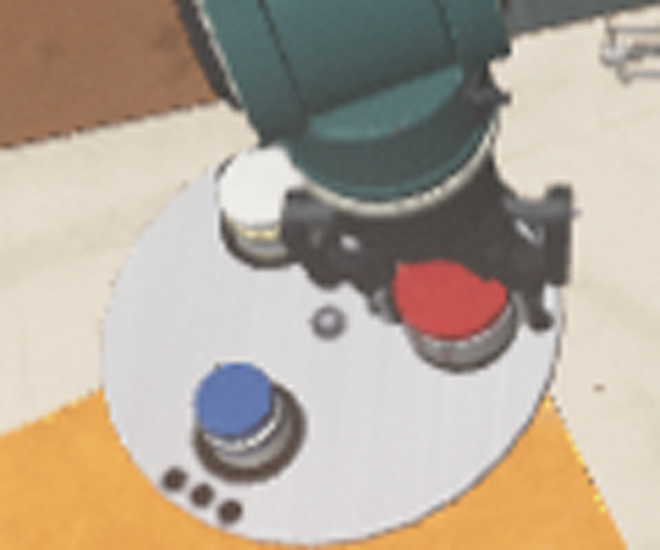

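The tin hangs over the one-dot pad at (455,310), clear of both placed jars, so I lower it.

Emit:
send_rows --plan "0 0 0.001 0 0.05; 0 0 0.002 0 0.05; 0 0 0.0035 0 0.05; 0 0 0.005 0 0.05; 0 0 0.006 0 0.05; 0 0 0.007 0 0.05; 0 0 0.008 0 0.05; 0 0 0.008 0 0.05"

```text
time_s: 34.62
tool_pos: [502.9, -271.7, 31.7]
eef_rot: [-0.781, -3.043, -0.0]
force: [-0.2, 0.3, -1.6]
grip_width: 58.7
grip_force: 43.4
```

Emit:
send_rows --plan "0 0 0 0 0.05; 0 0 0.0003 0 0.05; 0 0 0.0006 0 0.05; 0 0 0.0008 0 0.05; 0 0 0.001 0 0.05; 0 0 0.001 0 0.05; 0 0 0.001 0 0.05; 0 0 0.001 0 0.05"

```text
time_s: 35.28
tool_pos: [503.3, -271.9, 31.5]
eef_rot: [0.781, 3.042, -0.0]
force: [-1.1, 0.1, 6.7]
grip_width: 58.6
grip_force: 44.4
```

Emit:
send_rows --plan "0 0 0 0 0.06; 0 0 0 0 0.063; 0 0 0 0 0.066; 0 0 0 0 0.069; 0 0 0 0 0.072; 0 0 0 0 0.076; 0 0 0 0 0.078; 0 0 0 0 0.078" --force 20

```text
time_s: 35.95
tool_pos: [502.9, -271.7, 30.9]
eef_rot: [-0.781, -3.043, -0.0]
force: [1.0, -0.4, -0.6]
grip_width: 78.1
grip_force: 0.0
```

Emit:
send_rows --plan "0 0 -0.002 0 0.078; 0 0 -0.006 0 0.078; 0 0 -0.015 0 0.078; 0 0 -0.03 0 0.078; 0 0 -0.055 0 0.078; 0 0 -0.085 0 0.078; 0 0 -0.12 0 0.078; 0 0 -0.16 0 0.078"

```text
time_s: 36.62
tool_pos: [502.3, -271.2, 192.5]
eef_rot: [-0.78, -3.042, -0.001]
force: [0.4, -1.3, 0.6]
grip_width: 78.2
grip_force: 0.0
```

Run:
```python
from h import *
p,R=fromcmd(503.5,-271.6,191,61.2);leg(p,R,(380,-50,260),61.2)
```

```text
to [380 -50 260] shift [ 0.215   0.1347 -0.069 ] turn -0.0 dist 263
```

Move the arm aside so the cameras can check.

Emit:
send_rows --plan "0.015 0.0094 -0.015 0 0.078; 0.045 0.0282 -0.03 0 0.078; 0.075 0.047 -0.04 0 0.078; 0.105 0.0658 -0.05 0 0.078; 0.135 0.0846 -0.06 0 0.078; 0.165 0.1034 -0.065 0 0.078; 0.195 0.1222 -0.069 0 0.078; 0.215 0.1347 -0.069 0 0.078"

```text
time_s: 37.28
tool_pos: [378.2, -47.7, 261.0]
eef_rot: [0.778, 3.042, -0.003]
force: [1.4, 0.6, -0.6]
grip_width: 78.1
grip_force: 0.0
```

Emit:
send_rows --plan "0 0 0 0 0.078; 0 0 0 0 0.078; 0 0 0 0 0.078; 0 0 0 0 0.078; 0 0 0 0 0.078; 0 0 0 0 0.078; 0 0 0 0 0.078; 0 0 0 0 0.078"

```text
time_s: 37.95
tool_pos: [379.5, -50.3, 259.9]
eef_rot: [-0.781, -3.042, -0.001]
force: [0.0, -0.6, 0.4]
grip_width: 77.8
grip_force: 0.0
```

Run:
```python
from h import *
s,p,R=pose();print(s['time_s'],np.round(p,1),s['force'])
P={n:snapshot(n)[0] for n in("scene","top")}
white=lambda h:(h[...,1]<40)&(h[...,2]>190)
for n in P:
    lid(n,P[n],62,(505.3,-389.6),blue);lid(n,P[n],54,(503.5,-271.6),red)
cv2.imwrite('pics/k.png',np.hstack([rectify(n,P[n],330,590,-460,-200,54,1.5) for n in("top","scene")])[:,:,::-1])
```

```text
37.95 [379.5 -50.3 259.9] [ 0.04822697 -0.61984627  0.40911626]
top 1009 [35.0, 37.0] bbox 505.5 -388.1
top 2300 [54.0, 55.0] bbox 501.5 -269.8
```

View pics/k.png

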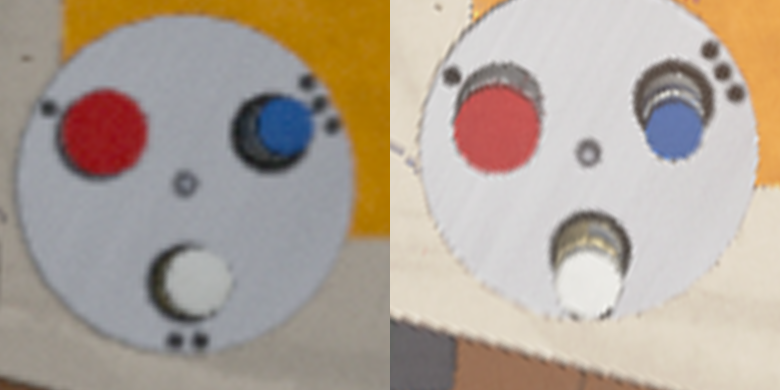

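The red lid at (104,133), blue at (285,127) and white at (200,282) in the left (top) view all lie within about 3 mm of their pads, and the arm is clear.

```bash
python3 -c "
from workcell import *
print(sign_off())"
```

```text
the job is handed in; nothing more can be done
None
```

All three jars are on their pads and the job is handed in: lids within about 3 mm of the pad centres in the last top picture, no turning of the platter seen in the pictures, and the arm clear; the hand-in returned no verdict.

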